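# Pull the lint strainer of a laundry drain

## Task

The lint strainer of the laundry drain is due for cleaning. Squeeze the two side tabs of its locking collar together gently (they are thin plastic) and turn the collar anticlockwise, seen from above, until the tabs come to their open notches, and leave it there with both tabs sprung fully back out; where these notches lie differs from housing to housing and has to be felt. Then gently lift the strainer out by its knob and stand it upright in the flat steel tray, without disturbing anything else on the counter.

Things in the scene. Friction and masses are not known exactly. Their poses are not given: they have to be found in the camera images.
- housing: Grey strainer housing fixed to the counter: block 92 x 92 mm, 60 high, on a steel foot 116 x 116 x 6, a black pipe stub on its +x side (96 mm from the axis). Origin: centre of the underside; collar, bore and strainer stand on this vertical axis. A notched rim, grey and steel, runs round the collar, 34 to 42 mm from the axis, up to 68.5 mm above the counter. Keep fingertips above 75 mm.
- collar (a joint): Angle (rad) of the white locking ring (66 mm diameter, top 73 mm above the counter), growing anticlockwise from above: 0 locked, 1.55 end of travel. Turning takes 0.16 N m. Each tab has a tooth: in the locked notch it bars turning until pressed in 6 mm; then it rides along the rim 6 mm in, until at an unknown angle from 0.72 to 1.32 it can spring out into the open notch (0.06 rad of play).
- collar_axis (a point): Point on the collar's axis at the mid-height of the tabs, 85 mm above the counter, fixed to the collar. Its y axis points to tab_a and turns with the collar; its axes agree with the housing's when locked. Tabs kept fully squeezed (7 mm in) pass the open notch unfelt. Locked, the collar's lugs hold the strainer down; from 0.6 rad on it is free.
- tab_a: Upright white paddle tab on the collar's +y side, 16 wide, 5 thick, 27 mm high (71.5 to 98.5 mm above the counter). Origin: centre of its ribbed outer face, y outwards. Released, the face is 33 mm from the axis (66 mm across both tabs). It slides in up to 7.2 mm against a spring (4.5 N at first, 7.5 N at 6 mm, 8 N fully in). It snaps if loaded with over 30 N.
- tab_b: The same tab on the opposite (-y) side of the collar; its y also points outwards. Squeezed with less than about 6.5 N each, tabs in reach of the open notches spring back out to within 4 mm and spread the fingers; then the collar is barred again.
- strainer: Loose strainer in the housing: steel tube 35 mm diameter, 45 long, then a white flange with two ears (50 mm across, along its x, keyed), a 16 mm stem, and a round knob of 26 mm diameter, 85 to 109 mm above the origin. Origin: centre of the underside, 15 mm above the counter when seated. About 0.14 kg. It must rise 90 mm to pass over the tabs.
- tray: Low flat steel tray, 150 x 130 mm, 22 mm high, walls and floor 4 mm, no dividers. Origin: centre of the underside; x along its 150 mm side. It lies left or right of the housing.
- tub: Bystander: white plastic tub 150 x 130 mm, 50 mm high, with one divider. Origin: centre of the underside.
- driver: Bystander: screwdriver lying on the counter.
- brush: Bystander: brush lying on the counter.
- seal: Bystander: black rubber ring, 48 mm diameter, 8 mm high.
- scoop: Bystander: white measuring cup, 64 mm diameter, 50 mm high. Origin: centre of the underside.
- jug: Bystander: detergent bottle, 90 mm diameter, 210 mm high. Origin: centre of the underside.
- carton: Bystander: cardboard box 75 x 130 mm, 110 mm high. Origin: centre of the underside.
Mind the look-alikes: they are no part of the job. Leave any yellow look-alike of the strainer alone.

How it is judged:
On the way, in this order (a step that is already met when the one before it is completed fails the run):
1. both tabs squeezed in while the collar turns off its lock (horizontal distance between each of tab_a, tab_b and collar_axis below 0.0295 m and value of joint collar above 0.2 rad), for 0.1 s.
2. collar in its open notches and both tabs sprung back out (value of joint collar above 0.65 rad and horizontal distance between each of tab_a, tab_b and collar_axis above 0.0315 m), for 0.2 s.
3. strainer lifted clear of the housing (z of strainer in the frame of housing above 0.075 m), for 0.1 s.
At the end, for the whole second after the job is handed in: The collar stands open (in its open notches, joint above 0.65 rad) with both tabs sprung out (within 1.5 mm of fully out), and the released strainer stands upright (within 0.12 rad) and at rest on the tray's floor (all of step 2 and z of strainer in the frame of tray between 0.002 and 0.008 m and x of strainer in the frame of tray between -0.065 and 0.065 m and y of strainer in the frame of tray between -0.055 and 0.055 m and angle between strainer's own z axis and vertical below 0.12 rad and linear speed of strainer below 0.02 m/s); the robot touches nothing.
It fails at once if more than 30 N on a tab, from the fingers or the rim: it snaps (contact force between any of tab_a, tab_b and anything else above 30 N).
It fails at once if strainer wrenched (over 25 N between it and the housing with its collar) (contact force between strainer and housing above 25 N).
It fails at once if strainer tipped by more than 0.6 rad (angle between strainer's own z axis and vertical above 0.6 rad).
It fails at once if the tray pushed away by more than 40 mm, or another thing on the counter moved by more than 30 mm (distance of tray from where it was at the start of the episode above 0.04 m or distance of any of tub, driver, brush, seal, scoop, jug, carton from where it was at the start of the episode above 0.03 m).
It also fails if it takes over 61 s, if anything falls off the work surface, if the arm or the gripper's body presses on something with over 40 N, if the wrist force passes 120 N, or if a joint passes its speed limit or range.

## Robot

A 6-joint arm with a two-finger parallel gripper is mounted at the origin on the work surface. World frame = base frame: x ahead of the robot, y to its left, z up, the work surface at z = 0. Lengths are in m, angles in rad, forces in N, time in s.
With the tool pointing down it reaches from about 0.35 to 0.875 m from the base axis. Payload 15.5 kg.
Tool frame: the origin (TCP) lies at the very end of the fingers, on their centre line; the grasp point (between the pads) lies 19 mm behind it (manip.grip_point_offset is the distance from the TCP to the grasp point, in m); z points along the fingers, y is the line along which they close (so a half turn about z gives the same grasp; the last joint's range is limited). The gripper opens to 85 mm and grips with 20 to 120 N. Pads are 22 mm wide; open, the fingers measure 114 mm over their backs; the gripper's body (76 mm by 85 mm) begins 54 mm behind the grasp point. The pads swing forward as they close: fully open they stand 13 mm farther back than shut.
Start: joints at [1.242, 0.494, 1.345, -0, 1.302, -0.096], TCP at [0.145, 0.608, 0.231] pointing down, gripper open.
Joint ranges: [-2.91, 2.91], [-0.82, 2.16], [0.22, 2.67], [-1.22, 4.37], [0.12, 2.79], [-3.08, 3.08]. Speed limits (rad/s): [1.89, 1.89, 2.57, 3.01, 3.01, 3.01].

## Interface

Orientations are given as a unit quaternion [w, x, y, z].
In Python, from station import manip, viewer, job, nets gives the robot as it stands.
- The arm moves only by the tool jog_arm, never from a script. Its argument "increments" is a list of rows, each an object with "claw": the opening in per cent of the stroke, from 0 (shut) to 100 (fully open); "slide": the shift along the world's x, y, z in cm, a list of three; "yaw": the turn about the world's z in degrees. In form: [{"claw": claw, "slide": [x, y, z], "yaw": yaw}, ...]. A call has 1 to 8 rows; each row shifts and turns the commanded pose from where the row before left it; what a row does not reach is not made up. A row lasts 1/8 s, in which the tool goes at most 62.5 mm and 10.7 degrees, less where a joint would pass 70% of its speed; a pose out of reach is approached as far as the arm can. A call is refused whole if a number of a shift passes 6.25 or a number of a turn 10.7, either way. A call with a gripper value outside its range is refused whole. The fingers move at their own pace and stop on an object; "grip_force" is the grip in N (left out, the last holds). Time passes only in rows, so rows that do not move let the fingers close. It gives the time, the measured TCP pose, the force, the opening and the grip force at its end, in the units of the state.
- manip.get_state(): the state, without advancing time (a new reading comes with each control period).
- viewer.read_camera(name): name is "scene" or "top"; returns a dict with "frame" (480x640x3 uint8, red, green, blue), "mtx" (3x3 intrinsics, pixels), "k1" (the pictures are not rectified: a ray, as slopes to the right and down, at radius r is drawn at 1 + k1 r^2 times it, then the intrinsics apply), "world_to_cam" (4x4, takes a point from world to camera coordinates). Camera axes: x right, y up, looking along -z (the intrinsics and any distortion apply to the point x, -y, -z); pixel columns grow to the right and rows downward; lengths in m; the calibration is good to about 2 mm. A picture is of the moment at which its call begins. There is no depth.
- job.job_done(): hands the job in; it is judged then, once.
Trained networks look in the newest picture that a camera, given by its name, has taken for a name from the list of things; names that differ only in an ending like _2 or _b are one class to them, and where a whole thing is asked for, a point or a joint stands for the part that bears it (a point fixed in the world has none). Each returns a list of dicts, best first, with "p" (0 to 1); they miss things now and then, are a little off and sometimes report something else, mostly with a low value. They report only what shows in the picture. A call takes as long as a camera call. They do not tell look-alikes from the thing itself.
- nets.recognise(target, camera): "rect" ([centre column, centre row, width, height] in pixels, round what is visible of it).
- nets.cut_out(target, camera): "pixels" (480x640 bool, what is visible of it) and "rect" ([centre column, centre row, width, height] in pixels, round what is visible of it).
The state is a dict: "t": time; "qpos": joint angles; "dq": joint speeds; "effort": joint torques, N m; "tool_pos": TCP position; "orientation": TCP orientation; "wrist_force": force on the tool from outside, world axes, zero at the start; "wrist_torque": the same for the moment, N m; "width": opening from 0.0 (shut) to 1.0 (fully open); "finger_force": force on a finger pad.
Only numpy, scipy, OpenCV 4.12 (cv2) and the standard library are available. Lean on these libraries where they do the work, as an engineer would, in place of code of your own. Each camera call takes 0.05 s, during which the arm holds its last target. There are 200 camera calls.

## Working session

There is one attempt and no reset: what is moved stays moved. The work goes in short steps, Python scripts to look and compute and a tool call to move; the robot and the scene stay as the last step left them, time stands still between calls to the robot, and variables do not carry over. Pictures are saved under pics/ and viewed, at most 10 in all, crops included, and the job is handed in when it is done.

Besides the shell and the picture viewer there is one more tool, called after ">>>" as name(argument=value, ...), one argument or row to a line, values as JSON. jog_arm: Moves the arm, as the interface text tells. Its arguments: {"type":"object","properties":{"increments":{"type":"array"},"grip_force":{"type":"number"}},"required":["increments"]}

```bash
mkdir -p pics; cat > h.py <<'E'
import numpy as np, cv2
from station import manip, viewer, job, nets
def cam(n):
    return viewer.read_camera(n)
def ray(c,u,v):
    K=c["mtx"];x=(u-K[0][2])/K[0][0];y=(v-K[1][2])/K[1][1]
    rd=np.hypot(x,y);r=rd
    for _ in range(30): r=rd/(1+c["k1"]*r*r)
    s=r/rd if rd>0 else 1
    T=np.array(c["world_to_cam"]);R=T[:3,:3];o=-R.T@T[:3,3]
    return o,R.T@np.array([x*s,-y*s,-1.])
def atz(c,u,v,z):
    o,d=ray(c,u,v);return o+d*(z-o[2])/d[2]
def proj(c,p):
    T=np.array(c["world_to_cam"]);q=T[:3,:3]@np.array(p)+T[:3,3]
    x,y=q[0]/-q[2],-q[1]/-q[2];f=1+c["k1"]*(x*x+y*y);K=c["mtx"]
    return K[0][0]*x*f+K[0][2],K[1][1]*y*f+K[1][2]
def save(c,n,crop=None,s=1):
    im=cv2.cvtColor(np.asarray(c["frame"]),cv2.COLOR_RGB2BGR)
    if crop: a,b,w,h=crop;im=im[b:b+h,a:a+w]
    cv2.imwrite("pics/"+n,cv2.resize(im,None,fx=s,fy=s,interpolation=cv2.INTER_CUBIC))
E
python3 - <<'E'
from h import *
for n in("top","scene"):
    c=cam(n);save(c,n+"0.png")
    T=np.array(c["world_to_cam"]);print(n,-T[:3,:3].T@T[:3,3])
    for t in["housing","collar","tab_a","strainer","tray","tub","jug","carton","scoop","seal","driver","brush"]:
        for d in nets.recognise(t,n)[:3]:
            if d["p"]>.2: print(t,round(d["p"],2),np.round(d["rect"]),np.round(atz(c,*d["rect"][:2],0.05),3)[:2])
print(manip.get_state(),manip.grip_point_offset)
E
```

```text
top [ 0.47035112 -0.00194064  1.25746612]
housing 0.57 [342. 246.  57.  70.] [ 0.559 -0.044]
collar 0.73 [340. 252.  32.  26.] [ 0.546 -0.038]
tab_a 0.74 [434. 280.  75.  76.] [ 0.476 -0.255]
strainer 0.83 [293. 203.  20.  18.] [0.663 0.069]
strainer 0.75 [341. 252.  15.  21.] [ 0.545 -0.04 ]
strainer 0.62 [383. 176.  18.  22.] [ 0.723 -0.145]
tray 0.65 [434. 281.  74.  76.] [ 0.473 -0.255]
tub 0.69 [211. 292.  67.  71.] [0.458 0.261]
carton 0.76 [175. 175.  77.  55.] [0.735 0.348]
scoop 0.6 [250. 201.  28.  28.] [0.669 0.169]
scoop 0.5 [433. 279.  75.  75.] [ 0.479 -0.253]
seal 0.69 [403. 220.  21.  19.] [ 0.618 -0.187]
driver 0.65 [316. 310.  85.  21.] [0.414 0.02 ]
brush 0.63 [311. 164.  79.  30.] [0.754 0.025]
brush 0.33 [339. 253.  16.  17.] [ 0.543 -0.037]
scene [ 1.3825092  -0.1091243   0.79437653]
housing 0.64 [282. 258.  65.  65.] [ 0.59 -0.04]
collar 0.77 [279. 238.  43.  28.] [ 0.531 -0.037]
tab_a 0.65 [266. 231.   7.  11.] [ 0.499 -0.063]
strainer 0.95 [350. 234.  22.  42.] [0.547 0.114]
strainer 0.87 [231. 306.  26.  37.] [ 0.701 -0.151]
strainer 0.77 [344. 277.  20.  50
[... 436 characters left out ...]
0.009]
{'t': 1.3, 'qpos': array([ 1.24148632e+00,  4.93605085e-01,  1.34547468e+00, -2.58708539e-05,
        1.30250064e+00, -9.54849957e-02]), 'dq': array([ 0.00033259, -0.00098248, -0.00105497,  0.00071245,  0.00012816,
       -0.00127683]), 'effort': array([ 3.03125657e-03, -8.82037139e+01, -3.84272611e+01,  2.23896145e-04,
        8.63277419e-04, -3.49962397e-05]), 'tool_pos': array([0.14481306, 0.60800627, 0.2312824 ]), 'orientation': array([1.34833609e-05, 1.16642945e-01, 9.93173914e-01, 3.35712517e-06]), 'wrist_force': array([ 0.41742994,  0.30937569, -0.36061124]), 'wrist_torque': array([-0.0147218 , -0.01921207, -0.00599351]), 'finger_force': 0.0, 'width': 0.9988284216747803} 0.0187
```

View pics/top0.png

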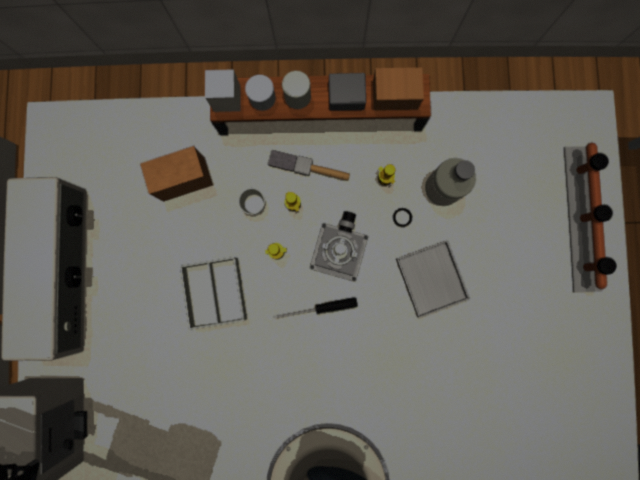

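View pics/scene0.png

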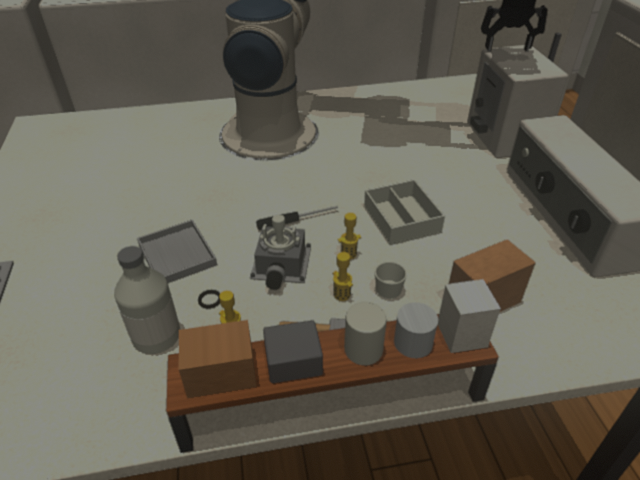

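The target is the white-knobbed strainer in the grey housing at top (341,250). Three yellow look-alikes stand at (276,250), (292,202) and (388,175), and I'll leave them alone. The tray is the plain steel one at (432,279). The tub at (213,292) has a divider, so it is not the tray.

```bash
cat > m.py <<'E'
from h import *
from scipy.optimize import minimize
def hull(c,pts):
    return cv2.convexHull(np.array([proj(c,p) for p in pts],np.float32))
def box(x,y,a,hx,hy,z0,z1):
    R=np.array([[np.cos(a),-np.sin(a)],[np.sin(a),np.cos(a)]])
    return [np.r_[np.array([x,y])+R@[i*hx,j*hy],z] for i in(-1,1) for j in(-1,1) for z in(z0,z1)]
def cyl(x,y,r,z0,z1): return [[x+r*np.cos(t),y+r*np.sin(t),z] for t in np.linspace(0,6.28,24) for z in(z0,z1)]
S=8
def render(c,parts,roi):
    a,b,w,h=roi;m=np.zeros((h*S,w*S),np.uint8)
    for p in parts:
        q=(hull(c,p)-[a,b])*S+S/2; cv2.fillConvexPoly(m,np.round(q).astype(np.int32),1)
    return cv2.resize(m.astype(np.float32),(w,h),interpolation=cv2.INTER_AREA)
def fit(views,parts,x0):
    def cost(v):
        e=0
        for c,mask,ign in views:
            ys,xs=np.nonzero(mask);roi=(xs.min()-15,ys.min()-15,np.ptp(xs)+30,np.ptp(ys)+30)
            a,b,w,h=roi;mm=mask[b:b+h,a:a+w].astype(float)
            d=np.abs(render(c,parts(v),roi)-mm)
            if ign: d=d*(1-np.minimum(1,render(c,ign(v),roi)*4))
            e+=d.sum()/mm.sum()
        return e
    best=None
    for da in(-.15,0,.15):
        s=np.array(x0)+[0,0,da]
        r=minimize(cost,s,method="Nelder-Mead",options=dict(initial_simplex=s+np.array([[0,0,0],[.01,0,0],[0,.01,0],[0,0,.12]]),xatol=1e-4,fatol=1e-4))
        if best is None or r.fun<best.fun: best=r
    return best
if __name__=="__main__":
    C={n:cam(n) for n in("top","scene")}
    def mask(t,n,near):
        cams=C[n];ds=nets.cut_out(t,n);ds=[d for d in ds if np.hypot(d["rect"][0]-near[0],d["rect"][1]-near[1])<25]
        if ds: return ds[0]["pixels"]
        print("miss",t,n)
    H={"top":(341,248),"scene":(281,258)};Tn={"top":(433,280),"scene":(178,251)}
    hp=lambda v:[box(*v,.058,.058,0,.006),box(*v,.046,.046,0,.06),cyl(v[0],v[1],.042,.06,.0685)]
    def ign(v):
        c,s=np.cos(v[2]),np.sin(v[2])
        return [box(v[0]+.075*c,v[1]+.075*s,v[2],.028,.022,0,.06),cyl(v[0],v[1],.037,.06,.13)]
    tp=lambda v:[box(*v,.075,.065,0,.022)]
    out={}
    for nm,near,p,ig,x0 in(("housing",H,hp,ign,(.55,-.04,-.25)),("tray",Tn,tp,None,(.475,-.255,.3)),("tray",Tn,tp,None,(.475,-.255,.3+1.57))):
        for ns in(("top",),("scene",),("top","scene")):
            vs=[(C[n],mask(nm,n,near[n]),ig) for n in ns]; vs=[v for v in vs if v[1] is not None]
            if vs: r=fit(vs,p,x0);print(nm,ns,np.round(r.x,4),round(r.fun,4))
        out[nm]=r.x
    # knob
    for n,near in(("top",(341,252)),("scene",(279,226))):
        for d in nets.recognise("strainer",n):
            if np.hypot(d["rect"][0]-near[0],d["rect"][1]-near[1])<25: print(n,d["p"],np.round(d["rect"],1),np.round(atz(C[n],*d["rect"][:2],.112),4))
    h=out["housing"]
    ims=[]
    for n,a in(("top",(300,205,80,90)),("scene",(240,195,80,90))):
        im=cv2.cvtColor(C[n]["frame"][a[1]:a[1]+a[3],a[0]:a[0]+a[2]],cv2.COLOR_RGB2BGR)
        im=cv2.resize(im,None,fx=5,fy=5,interpolation=cv2.INTER_CUBIC);im=cv2.convertScaleAbs(im,alpha=1.6);
        c,s=np.cos(h[2]),np.sin(h[2])
        for q,col in((box(*h,.058,.058,0.006,.006),(0,255,0)),(box(*h,.046,.046,.06,.06),(0,255,255)),(cyl(h[0],h[1],.013,.112,.112),(255,0,255)),(box(h[0]-.0305*s,h[1]+.0305*c,h[2],.008,.0025,.0985,.0985),(0,0,255)),(box(h[0]+.0305*s,h[1]-.0305*c,h[2],.008,.0025,.0985,.0985),(255,0,0))):
            cv2.polylines(im,[np.int32((hull(C[n],q)-[a[0],a[1]]+.5)*5)],True,col,1)
        ims.append(im)
    cv2.imwrite("pics/fit.png",np.hstack(ims))
E
python3 m.py
```

```text
housing ('top',) [ 0.548  -0.0362 -0.3023] 0.0424
housing ('scene',) [ 0.5491 -0.0398 -0.2941] 0.0414
housing ('top', 'scene') [ 0.5479 -0.0382 -0.2969] 0.1215
tray ('top',) [ 0.4808 -0.2579  0.3129] 0.045
tray ('scene',) [ 0.4826 -0.2598  0.3199] 0.0738
tray ('top', 'scene') [ 0.4819 -0.259   0.3227] 0.1281
tray ('top',) [ 0.4806 -0.2578  2.076 ] 0.2443
tray ('scene',) [ 0.4807 -0.2591  1.7166] 0.246
tray ('top', 'scene') [ 0.4809 -0.259   1.7278] 0.5044
top 0.62 [340.1 252.1  12.9  19.3] [ 0.5412 -0.0373  0.112 ]
scene 0.64 [279.9 227.4  17.5  33.1] [ 0.5685 -0.0379  0.112 ]
```

View pics/fit.png

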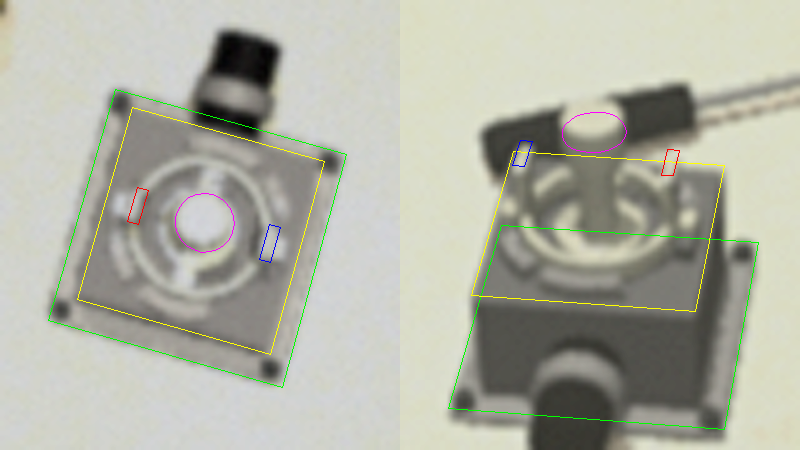

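The crop confirms it: the white knob sits in the grey housing, and the overlay fits. The housing is at about (0.5485, -0.038) with yaw -0.297, and the tray is at (0.482, -0.259) with yaw 0.32. The pipe stub points up in the top view, as expected. Now I'll move over the housing.

>>> jog_arm(
  increments=[
    {"claw":100,"slide":[2.5,-4.0,0],"yaw":-0.5},
    {"claw":100,"slide":[2.5,-4.0,0],"yaw":-0.5},
    {"claw":100,"slide":[2.5,-4.0,0],"yaw":-0.5},
    {"claw":100,"slide":[2.5,-4.0,0],"yaw":-0.5},
    {"claw":100,"slide":[2.5,-4.0,0],"yaw":-0.5},
    {"claw":100,"slide":[2.5,-4.0,0],"yaw":-0.5},
    {"claw":100,"slide":[2.5,-4.0,0],"yaw":-0.5},
    {"claw":100,"slide":[2.5,-4.0,0],"yaw":-0.1},
  ],
  grip_force=20,
)

```text
t: 3.1
tool_pos: [0.3455, 0.2867, 0.2315]
orientation: [0.0, 0.148, 0.989, 0.0]
wrist_force: [0.6, 0.9, -0.3]
width: 1.0
finger_force: 0.0
```

>>> jog_arm(
  increments=[
    {"claw":100,"slide":[2.5,-4.0,0],"yaw":0},
    {"claw":100,"slide":[2.5,-4.0,0],"yaw":0},
    {"claw":100,"slide":[2.5,-4.0,0],"yaw":0},
    {"claw":100,"slide":[2.5,-4.0,0],"yaw":0},
    {"claw":100,"slide":[2.5,-4.0,0],"yaw":0},
    {"claw":100,"slide":[2.5,-4.0,0],"yaw":0},
    {"claw":100,"slide":[2.5,-4.0,0],"yaw":0},
    {"claw":100,"slide":[0,0,0],"yaw":0},
  ],
)

```text
t: 4.1
tool_pos: [0.5214, 0.0055, 0.2312]
orientation: [0.001, 0.149, 0.989, -0.0]
wrist_force: [-0.4, 1.3, -0.4]
width: 1.002
finger_force: 0.0
```

>>> jog_arm(
  increments=[
    {"claw":100,"slide":[2.7,-4.35,0],"yaw":0},
    {"claw":100,"slide":[0,0,-4],"yaw":0},
    {"claw":100,"slide":[0,0,-4],"yaw":0},
    {"claw":100,"slide":[0,0,-3],"yaw":0},
    {"claw":100,"slide":[0,0,0],"yaw":0},
  ],
)

```text
t: 4.72
tool_pos: [0.5453, -0.0348, 0.1198]
orientation: [-0.002, 0.148, 0.989, 0.0]
wrist_force: [0.5, 0.4, 0.8]
width: 1.003
finger_force: 0.0
```

```bash
python3 - <<'E'
from h import *
c=cam("scene");save(c,"a.png",(230,170,100,80),8)
s=manip.get_state();print(s["tool_pos"],s["wrist_force"])
E
```

```text
[ 0.54636984 -0.03498763  0.12129952] [ 0.26682655 -0.362442   -0.10983891]
```

View pics/a.png

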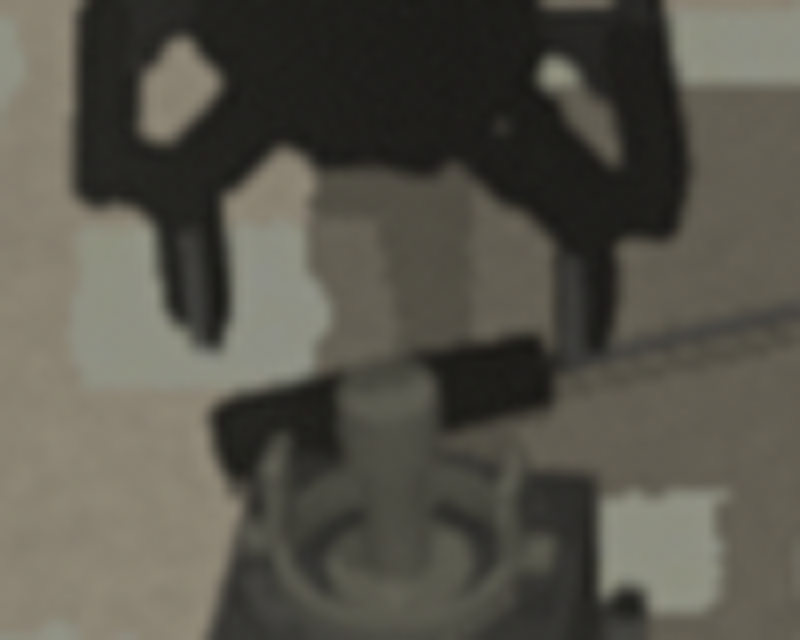

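>>> jog_arm(
  increments=[
    {"claw":100,"slide":[0,-0.1,-2.2],"yaw":0},
    {"claw":90,"slide":[0,0,-2.1],"yaw":0},
    {"claw":78,"slide":[0,0,0],"yaw":0},
    {"claw":74,"slide":[0,0,0],"yaw":0},
    {"claw":72,"slide":[0,0,0],"yaw":0},
    {"claw":70,"slide":[0,0,0],"yaw":0},
  ],
  grip_force=20,
)

```text
t: 5.52
tool_pos: [0.5473, -0.0365, 0.0797]
orientation: [0.001, 0.148, 0.989, 0.0]
wrist_force: [-4.3, 1.2, 8.5]
width: 0.699
finger_force: 6.2
```

>>> jog_arm(
  increments=[
    {"claw":66,"slide":[0,0,0],"yaw":0},
    {"claw":63,"slide":[0,0,0],"yaw":0},
    {"claw":61,"slide":[0,0,0],"yaw":0},
    {"claw":61,"slide":[0,0,0],"yaw":0},
  ],
)

```text
t: 6.02
tool_pos: [0.5477, -0.0366, 0.08]
orientation: [0.001, 0.148, 0.989, -0.0]
wrist_force: [-4.3, -0.3, 12.4]
width: 0.609
finger_force: 8.5
```

```bash
python3 -c "
from h import *
s=manip.get_state();print({k:np.round(s[k],4) for k in ('t','tool_pos','wrist_force','wrist_torque','width','finger_force','orientation')})"
```

```text
{'t': np.float64(6.025), 'tool_pos': array([ 0.5477, -0.0366,  0.08  ]), 'wrist_force': array([-4.2866, -0.3256, 12.4123]), 'wrist_torque': array([-0.0513,  0.5752, -0.0208]), 'width': np.float64(0.6093), 'finger_force': np.float64(8.4874), 'orientation': array([ 1.300e-03,  1.477e-01,  9.890e-01, -1.000e-04])}
```

>>> jog_arm(
  increments=[
    {"claw":61,"slide":[0,0,0],"yaw":3},
    {"claw":61,"slide":[0,0,0],"yaw":5},
    {"claw":61,"slide":[0,0,0],"yaw":5},
    {"claw":61,"slide":[0,0,0],"yaw":5},
  ],
)

```text
t: 6.52
tool_pos: [0.5475, -0.0372, 0.0799]
orientation: [0.001, -0.01, 1.0, -0.001]
wrist_force: [-5.0, -8.1, 12.8]
width: 0.613
finger_force: 11.4
```

```bash
cat > st.py <<'E'
from h import *
s=manip.get_state();o=s["orientation"];y=np.pi/2-2*np.arctan2(o[1],o[2])
print({k:np.round(s[k],4).tolist() for k in ('t','tool_pos','wrist_force','wrist_torque','width','finger_force')},"collar",round(y-1.2739,4))
E
python3 st.py
```

```text
{'t': 6.525, 'tool_pos': [0.5475, -0.0372, 0.0799], 'wrist_force': [-5.0284, -8.0772, 12.7572], 'wrist_torque': [-1.3659, 0.9379, -0.2321], 'width': 0.6129, 'finger_force': 11.3725} collar 0.3173
```

>>> jog_arm(
  increments=[
    {"claw":61,"slide":[-0.05,-0.1,0],"yaw":4},
    {"claw":61,"slide":[0,0,0],"yaw":4},
    {"claw":61,"slide":[0,0,0],"yaw":4},
    {"claw":61,"slide":[0,0,0],"yaw":4},
    {"claw":61,"slide":[0,0,0],"yaw":4},
    {"claw":61,"slide":[0,0,0],"yaw":0},
  ],
)

```text
t: 7.28
tool_pos: [0.5475, -0.0382, 0.0799]
orientation: [0.001, -0.183, 0.983, -0.001]
wrist_force: [-3.1, -5.1, 8.6]
width: 0.611
finger_force: 10.0
```

```bash
python3 st.py; python3 -c "
from h import *
c=cam('scene');save(c,'b.png',(230,180,100,80),8)"
```

```text
{'t': 7.275, 'tool_pos': [0.5475, -0.0382, 0.0799], 'wrist_force': [-3.0904, -5.135, 8.6436], 'wrist_torque': [-0.8911, 0.4474, 0.1758], 'width': 0.6115, 'finger_force': 9.9782} collar 0.6649
```

View pics/b.png

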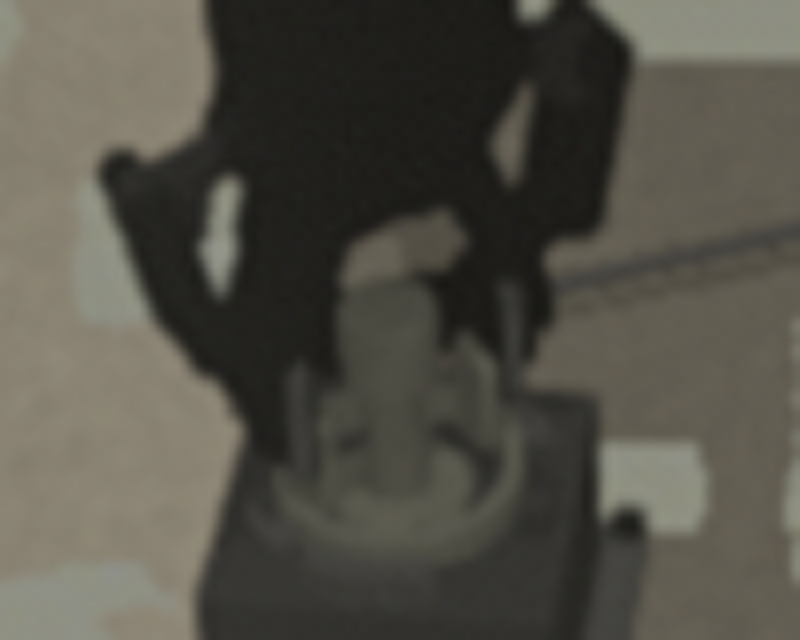

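>>> jog_arm(
  increments=[
    {"claw":61,"slide":[0,0,0],"yaw":2.5},
    {"claw":61,"slide":[0,0,0],"yaw":0},
    {"claw":67,"slide":[0,0,0],"yaw":0},
    {"claw":67,"slide":[0,0,0],"yaw":0},
  ],
)

```text
t: 7.82
tool_pos: [0.5471, -0.0377, 0.0791]
orientation: [0.001, -0.204, 0.979, -0.0]
wrist_force: [1.5, -2.4, 2.0]
width: 0.672
finger_force: 1.4
```

```bash
python3 st.py
```

```text
{'t': 7.825, 'tool_pos': [0.5471, -0.0377, 0.0791], 'wrist_force': [1.4881, -2.3572, 1.9509], 'wrist_torque': [-0.4305, -0.2387, 0.0098], 'width': 0.6721, 'finger_force': 1.3697} collar 0.7071
```

>>> jog_arm(
  increments=[
    {"claw":67,"slide":[0.05,-0.11,0],"yaw":0},
    {"claw":67,"slide":[0,0,0],"yaw":0},
  ],
)

```text
t: 8.07
tool_pos: [0.5467, -0.0385, 0.0782]
orientation: [-0.0, -0.204, 0.979, 0.0]
wrist_force: [-0.7, -0.0, -0.4]
width: 0.675
finger_force: 0.0
```

>>> jog_arm(
  increments=[
    {"claw":61,"slide":[0,0,0],"yaw":0},
    {"claw":61,"slide":[0,0,0],"yaw":2.5},
    {"claw":61,"slide":[0,0,0],"yaw":0},
    {"claw":67,"slide":[0,0,0],"yaw":0},
    {"claw":67,"slide":[0,0,0],"yaw":0},
  ],
)

```text
t: 8.7
tool_pos: [0.5467, -0.0385, 0.0782]
orientation: [-0.0, -0.225, 0.974, 0.0]
wrist_force: [-0.2, 0.4, -0.2]
width: 0.673
finger_force: 0.0
```

>>> jog_arm(
  increments=[
    {"claw":61,"slide":[0,0,0],"yaw":0},
    {"claw":61,"slide":[0,0,0],"yaw":2.5},
    {"claw":61,"slide":[0,0,0],"yaw":0},
    {"claw":67,"slide":[0,0,0],"yaw":0},
    {"claw":67,"slide":[0,0,0],"yaw":0},
  ],
)

```text
t: 9.32
tool_pos: [0.5466, -0.0384, 0.0781]
orientation: [-0.0, -0.246, 0.969, 0.0]
wrist_force: [-0.0, -0.3, -0.3]
width: 0.668
finger_force: 0.0
```

>>> jog_arm(
  increments=[
    {"claw":61,"slide":[0,0,0],"yaw":0},
    {"claw":61,"slide":[0,0,0],"yaw":2.5},
    {"claw":61,"slide":[0,0,0],"yaw":0},
    {"claw":67,"slide":[0,0,0],"yaw":0},
    {"claw":67,"slide":[0,0,0],"yaw":0},
  ],
)

```text
t: 9.95
tool_pos: [0.5467, -0.0385, 0.0782]
orientation: [-0.0, -0.267, 0.964, 0.0]
wrist_force: [0.5, 0.3, 0.8]
width: 0.668
finger_force: 0.5
```

>>> jog_arm(
  increments=[
    {"claw":61,"slide":[0,0,0],"yaw":0},
    {"claw":61,"slide":[0,0,0],"yaw":2.5},
    {"claw":61,"slide":[0,0,0],"yaw":0},
    {"claw":67,"slide":[0,0,0],"yaw":0},
    {"claw":67,"slide":[0,0,0],"yaw":0},
  ],
)

```text
t: 10.58
tool_pos: [0.5468, -0.0385, 0.0783]
orientation: [0.0, -0.288, 0.958, 0.0]
wrist_force: [1.8, -1.4, 1.1]
width: 0.672
finger_force: 0.9
```

>>> jog_arm(
  increments=[
    {"claw":61,"slide":[0.04,-0.06,0],"yaw":0},
    {"claw":61,"slide":[0,0,0],"yaw":2.5},
    {"claw":61,"slide":[0,0,0],"yaw":0},
    {"claw":67,"slide":[0,0,0],"yaw":0},
    {"claw":67,"slide":[0,0,0],"yaw":0},
  ],
)

```text
t: 11.2
tool_pos: [0.5472, -0.0391, 0.0782]
orientation: [0.0, -0.309, 0.951, 0.0]
wrist_force: [1.8, -1.3, 0.5]
width: 0.67
finger_force: 0.7
```

>>> jog_arm(
  increments=[
    {"claw":67,"slide":[0,0,0],"yaw":0},
    {"claw":67,"slide":[0,0,0],"yaw":0},
  ],
)

```text
t: 11.45
tool_pos: [0.5472, -0.0392, 0.0783]
orientation: [0.0, -0.309, 0.951, 0.0]
wrist_force: [1.9, -0.2, 0.3]
width: 0.672
finger_force: 0.6
```

```bash
python3 st.py; python3 -c "
from h import *
c=cam('scene');save(c,'c.png',(230,180,100,80),8)"
```

```text
{'t': 11.45, 'tool_pos': [0.5472, -0.0392, 0.0783], 'wrist_force': [1.8546, -0.1525, 0.3366], 'wrist_torque': [-0.0753, -0.2034, 0.0057], 'width': 0.6723, 'finger_force': 0.6108} collar 0.9253
```

View pics/c.png

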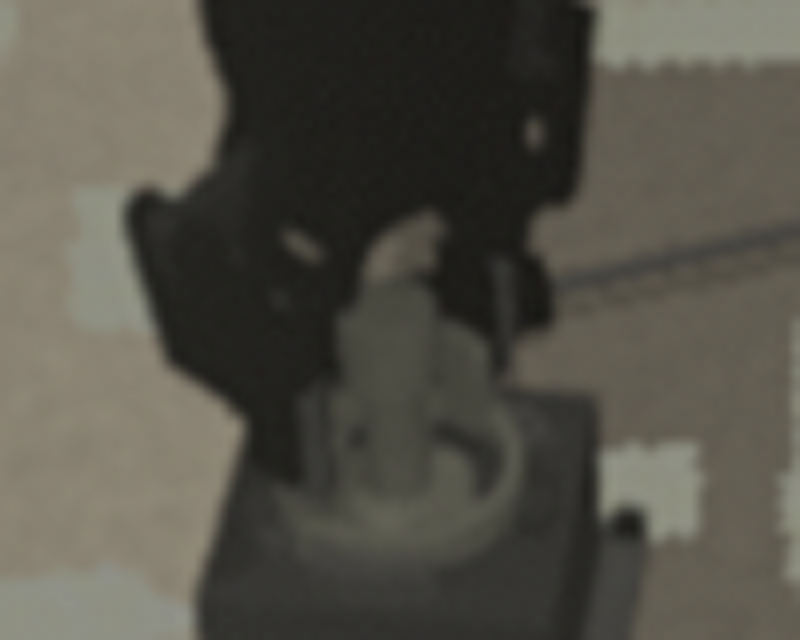

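>>> jog_arm(
  increments=[
    {"claw":61,"slide":[0.05,0,0],"yaw":0},
    {"claw":61,"slide":[0,0,0],"yaw":2.5},
    {"claw":61,"slide":[0,0,0],"yaw":0},
    {"claw":67,"slide":[0,0,0],"yaw":0},
    {"claw":67,"slide":[0,0,0],"yaw":0},
  ],
)

```text
t: 12.12
tool_pos: [0.5473, -0.0392, 0.0781]
orientation: [-0.0, -0.33, 0.944, 0.0]
wrist_force: [-0.3, -0.3, -1.5]
width: 0.673
finger_force: 6.5
```

Finger force is 6.5 N and balanced, which means the tabs have followed the fingers out into the notch. I'll open gradually to confirm.

>>> jog_arm(
  increments=[
    {"claw":72,"slide":[0,0,0],"yaw":0},
    {"claw":75,"slide":[0,0,0],"yaw":0},
    {"claw":75,"slide":[0,0,0],"yaw":0},
  ],
)

```text
t: 12.5
tool_pos: [0.5474, -0.0392, 0.0781]
orientation: [-0.0, -0.33, 0.944, 0.0]
wrist_force: [-1.0, 0.1, -8.0]
width: 0.747
finger_force: 4.9
```

>>> jog_arm(
  increments=[
    {"claw":90,"slide":[0,0,0],"yaw":0},
    {"claw":100,"slide":[0,0,0],"yaw":0},
    {"claw":100,"slide":[0,0,2],"yaw":0},
    {"claw":100,"slide":[0,0,5],"yaw":0},
    {"claw":90,"slide":[0,0,2],"yaw":-10},
    {"claw":60,"slide":[0,0,0],"yaw":-10},
    {"claw":60,"slide":[0,0,0],"yaw":-10},
    {"claw":60,"slide":[0,0,0],"yaw":-10},
  ],
)

```text
t: 13.5
tool_pos: [0.5478, -0.0392, 0.1686]
orientation: [0.0, 0.016, 1.0, -0.0]
wrist_force: [-0.3, -0.6, -0.0]
width: 0.598
finger_force: 0.0
```

>>> jog_arm(
  increments=[
    {"claw":60,"slide":[0,0,0],"yaw":-10},
    {"claw":60,"slide":[0,0,0],"yaw":-10},
    {"claw":60,"slide":[0,0,0],"yaw":-10},
    {"claw":60,"slide":[0,0,0],"yaw":-10},
    {"claw":60,"slide":[0,0,0],"yaw":-10},
    {"claw":60,"slide":[0,0,0],"yaw":0},
  ],
)

```text
t: 14.25
tool_pos: [0.5478, -0.0392, 0.1685]
orientation: [0.0, 0.434, 0.901, 0.0]
wrist_force: [-0.5, 0.0, 0.1]
width: 0.594
finger_force: 0.0
```

```bash
python3 st.py; python3 -c "
from h import *
c=cam('scene');save(c,'d.png',(230,180,100,80),8)"
```

```text
{'t': 14.25, 'tool_pos': [0.5478, -0.0392, 0.1685], 'wrist_force': [-0.5454, 0.0289, 0.1119], 'wrist_torque': [-0.0379, 0.0383, -0.0056], 'width': 0.5945, 'finger_force': 0.0} collar -0.6011
```

View pics/d.png

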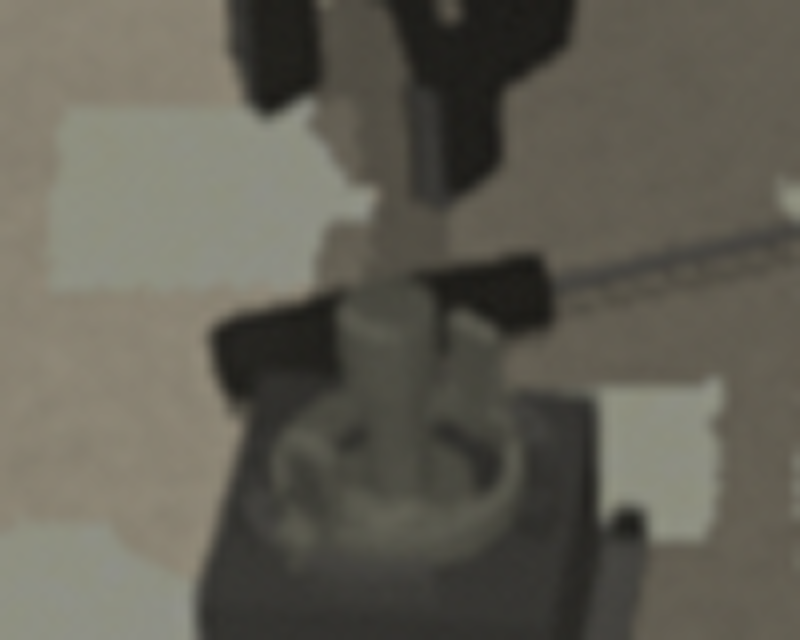

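The tabs stand out at (475,350) and (315,460). Next I'll grasp the knob from between them.

>>> jog_arm(
  increments=[
    {"claw":60,"slide":[0,0,-4],"yaw":0},
    {"claw":60,"slide":[0,0,-3],"yaw":0},
    {"claw":60,"slide":[0,0,-0.8],"yaw":0},
    {"claw":45,"slide":[0,0,0],"yaw":0},
    {"claw":36,"slide":[0,0,0],"yaw":0},
    {"claw":33,"slide":[0,0,0],"yaw":0},
  ],
  grip_force=20,
)

```text
t: 15.05
tool_pos: [0.5483, -0.0393, 0.0912]
orientation: [0.001, 0.434, 0.901, 0.0]
wrist_force: [-0.0, 0.3, 0.5]
width: 0.327
finger_force: 0.3
```

>>> jog_arm(
  increments=[
    {"claw":31.5,"slide":[0,0,0],"yaw":0},
    {"claw":30,"slide":[0,0,0],"yaw":0},
    {"claw":29,"slide":[0,0,0],"yaw":0},
  ],
)

```text
t: 15.42
tool_pos: [0.5487, -0.0391, 0.091]
orientation: [0.001, 0.434, 0.901, 0.0]
wrist_force: [3.3, 3.1, 7.9]
width: 0.296
finger_force: 19.2
```

>>> jog_arm(
  increments=[
    {"claw":26,"slide":[0.03,0.02,0.1],"yaw":0},
    {"claw":26,"slide":[0,0,0.2],"yaw":0},
    {"claw":26,"slide":[0,0,0.3],"yaw":0},
    {"claw":26,"slide":[0,0,0.4],"yaw":0},
  ],
)

```text
t: 15.92
tool_pos: [0.5476, -0.039, 0.1003]
orientation: [-0.0, 0.434, 0.901, -0.0]
wrist_force: [-0.1, 0.0, -2.3]
width: 0.296
finger_force: 19.9
```

```bash
python3 st.py
```

```text
{'t': 15.925, 'tool_pos': [0.5476, -0.039, 0.1003], 'wrist_force': [-0.1133, 0.0467, -2.311], 'wrist_torque': [0.0025, -0.0359, 0.0378], 'width': 0.2955, 'finger_force': 19.909} collar -0.6019
```

>>> jog_arm(
  increments=[
    {"claw":26,"slide":[0,0,1],"yaw":0},
    {"claw":26,"slide":[0,0,1.5],"yaw":0},
    {"claw":26,"slide":[0,0,1.5],"yaw":0},
    {"claw":26,"slide":[0,0,1.5],"yaw":0},
    {"claw":26,"slide":[0,0,1.5],"yaw":0},
    {"claw":26,"slide":[0,0,1.5],"yaw":0},
    {"claw":26,"slide":[0,0,1.5],"yaw":0},
    {"claw":26,"slide":[0,0,1],"yaw":0},
  ],
)

```text
t: 16.92
tool_pos: [0.5482, -0.039, 0.2113]
orientation: [0.0, 0.434, 0.901, 0.0]
wrist_force: [0.2, 1.4, -2.1]
width: 0.296
finger_force: 20.0
```

```bash
python3 st.py; python3 -c "
from h import *
c=cam('scene');save(c,'e.png',(200,110,160,150),4)"
```

```text
{'t': 16.925, 'tool_pos': [0.5482, -0.039, 0.2113], 'wrist_force': [0.1759, 1.3683, -2.1158], 'wrist_torque': [-0.0142, -0.0105, 0.0007], 'width': 0.2959, 'finger_force': 19.9734} collar -0.6019
```

View pics/e.png

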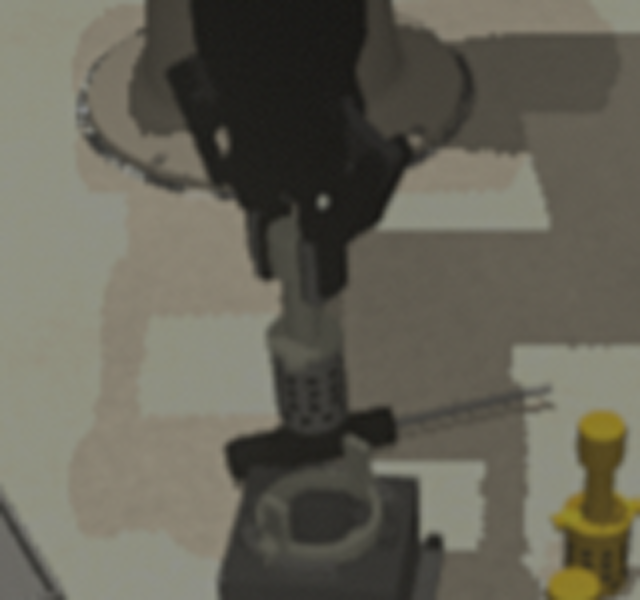

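The strainer is clear of the housing and hangs in the grip. I'll carry it to the tray.

>>> jog_arm(
  increments=[
    {"claw":26,"slide":[-0.4,-1.5,0],"yaw":0},
    {"claw":26,"slide":[-1.0,-3.2,0],"yaw":0},
    {"claw":26,"slide":[-1.2,-4.0,0],"yaw":0},
    {"claw":26,"slide":[-1.2,-4.0,0],"yaw":0},
    {"claw":26,"slide":[-1.2,-4.0,0],"yaw":0},
    {"claw":26,"slide":[-1.0,-3.3,-2],"yaw":0},
    {"claw":26,"slide":[-0.6,-2.0,-3],"yaw":0},
    {"claw":26,"slide":[0,0,-3],"yaw":0},
  ],
)

```text
t: 17.98
tool_pos: [0.4808, -0.2611, 0.129]
orientation: [-0.0, 0.435, 0.9, -0.0]
wrist_force: [1.0, 0.3, -0.9]
width: 0.298
finger_force: 20.4
```

```bash
python3 st.py; python3 -c "
from h import *
c=cam('scene');save(c,'f.png',(110,150,160,150),4)"
```

```text
{'t': 17.975, 'tool_pos': [0.4808, -0.2611, 0.129], 'wrist_force': [0.9988, 0.3434, -0.8777], 'wrist_torque': [0.0115, 0.0031, 0.0088], 'width': 0.2977, 'finger_force': 20.3603} collar -0.6041
```

View pics/f.png

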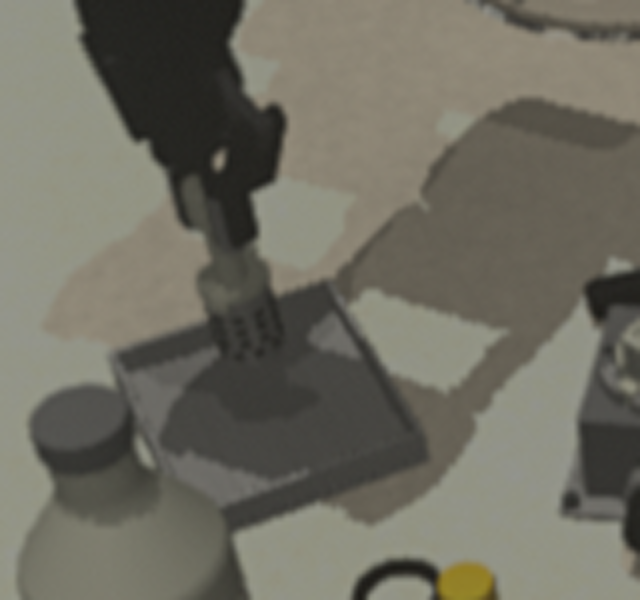

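>>> jog_arm(
  increments=[
    {"claw":26,"slide":[0.1,0.1,-2],"yaw":0},
    {"claw":26,"slide":[0,0,-1.5],"yaw":0},
    {"claw":26,"slide":[0,0,-0.5],"yaw":0},
    {"claw":26,"slide":[0,0,-0.4],"yaw":0},
    {"claw":26,"slide":[0,0,-0.2],"yaw":0},
    {"claw":26,"slide":[0,0,0],"yaw":0},
  ],
)

```text
t: 18.77
tool_pos: [0.4831, -0.2581, 0.0845]
orientation: [0.0, 0.434, 0.901, -0.0]
wrist_force: [0.0, -0.6, -2.4]
width: 0.295
finger_force: 20.4
```

>>> jog_arm(
  increments=[
    {"claw":26,"slide":[0,0,-0.2],"yaw":0},
    {"claw":26,"slide":[0,0,-0.1],"yaw":0},
    {"claw":26,"slide":[0,0,0],"yaw":0},
  ],
)

```text
t: 19.15
tool_pos: [0.483, -0.258, 0.0813]
orientation: [-0.0, 0.434, 0.901, 0.0]
wrist_force: [0.5, 0.3, -2.1]
width: 0.296
finger_force: 20.4
```

>>> jog_arm(
  increments=[
    {"claw":26,"slide":[0,0,-0.1],"yaw":0},
    {"claw":26,"slide":[0,0,0],"yaw":0},
  ],
)

```text
t: 19.4
tool_pos: [0.4831, -0.2581, 0.0805]
orientation: [0.0, 0.434, 0.901, -0.0]
wrist_force: [-0.7, 0.7, 1.4]
width: 0.299
finger_force: 20.5
```

>>> jog_arm(
  increments=[
    {"claw":26,"slide":[0,0,-0.1],"yaw":0},
    {"claw":30,"slide":[0,0,0],"yaw":0},
    {"claw":32,"slide":[0,0,0],"yaw":0},
    {"claw":36,"slide":[0,0,0],"yaw":0},
    {"claw":45,"slide":[0,0,0],"yaw":0},
    {"claw":60,"slide":[0,0,0],"yaw":0},
    {"claw":75,"slide":[0,0,0],"yaw":0},
    {"claw":75,"slide":[0,0,0],"yaw":0},
  ],
)

```text
t: 20.4
tool_pos: [0.483, -0.258, 0.0793]
orientation: [0.0, 0.434, 0.901, 0.0]
wrist_force: [-0.2, 0.2, -0.5]
width: 0.746
finger_force: 0.0
```

>>> jog_arm(
  increments=[
    {"claw":75,"slide":[0,0,1.5],"yaw":0},
    {"claw":75,"slide":[0,0,3],"yaw":0},
    {"claw":75,"slide":[0,0,4],"yaw":0},
    {"claw":75,"slide":[0,0,4],"yaw":0},
    {"claw":75,"slide":[-3,5,3],"yaw":0},
    {"claw":75,"slide":[-3,5,0],"yaw":0},
    {"claw":75,"slide":[0,0,0],"yaw":0},
  ],
)

```text
t: 21.28
tool_pos: [0.4221, -0.1575, 0.2341]
orientation: [-0.0, 0.434, 0.901, 0.0]
wrist_force: [0.4, -0.6, 0.0]
width: 0.752
finger_force: 0.0
```

```bash
python3 st.py; python3 -c "
from h import *
c=cam('scene');save(c,'g.png',(110,170,230,140),3.4)"
```

```text
{'t': 21.275, 'tool_pos': [0.4221, -0.1575, 0.2341], 'wrist_force': [0.4312, -0.5729, 0.0495], 'wrist_torque': [-0.016, -0.0241, 0.0514], 'width': 0.7519, 'finger_force': 0.0} collar -0.6
```

View pics/g.png

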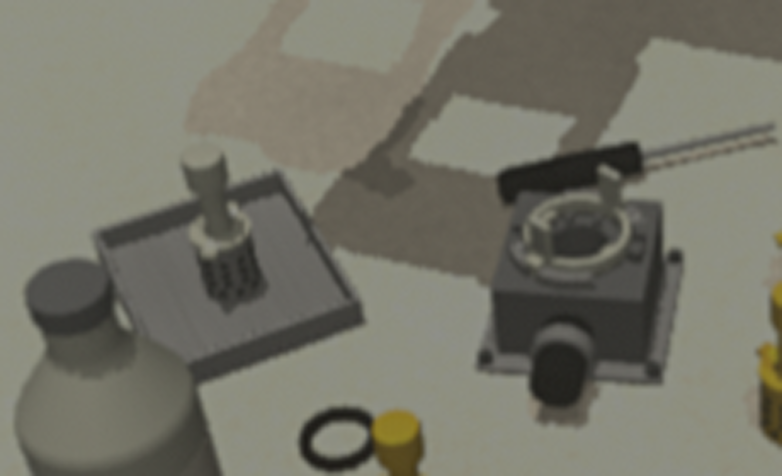

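The strainer stands upright in the tray at crop (225,235). The collar is open with both tabs out, at (545,240) and (608,185).

```bash
python3 -c "
from h import *
print(job.job_done())"
```

```text
the job is handed in; nothing more can be done
None
```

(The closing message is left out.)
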